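# Complete the flower of cookie stamps in the round tin

### The arm

A 6-joint arm with a two-finger parallel gripper is mounted at the origin on the work surface. World frame = base frame: x ahead of the robot, y to its left, z up, the work surface at z = 0. Lengths are in m, angles in rad, forces in N, time in s.
With the tool pointing down it reaches from about 0.375 to 0.9 m from the base axis. Payload 3.1 kg.
Tool frame: the origin (TCP) lies at the very end of the fingers, on their centre line; the grasp point (between the pads) lies 19 mm behind it; z points along the fingers, y is the line along which they close (so a half turn about z gives the same grasp; the last joint's range is limited). The gripper opens to 87 mm and grips with 3 to 60 N. Pads are 19 mm wide; open, the fingers measure 117 mm over their backs; the gripper's body (75 mm by 190 mm) begins 51 mm behind the grasp point.
Start: joints at [-1.498, 0.527, 1.433, -0, 1.181, -0.178], TCP at [0.156, -0.605, 0.223] pointing down, gripper open.
Joint ranges: [-3.08, 3.08], [-0.75, 2.2], [0.22, 2.44], [-1.43, 4.57], [0, 2.65], [-2.85, 2.85]. Speed limits (rad/s): [2.79, 2.79, 3.14, 3.14, 3.14, 3.14].

### API

Orientations are given as a unit quaternion [x, y, z, w].
In Python, from rig import robot gives the robot as it stands. The module is installed in compiled form; this text tells all that it offers.
- The arm moves only by the tool servo_tool, never from a script. Its argument "rows" is one flat list of numbers, 5 for each row, row after row: the closure, from -1 (fully open) to 1 (shut), so that 0 is half open, then the shift along the tool's x, y, z in m, then the turn about the tool's z in degrees. A call has 1 to 5 rows; each row shifts and turns the commanded pose from where the row before left it, along the tool's axes as they then stand; what a row does not reach is not made up. A row lasts 1/12 s, in which the tool goes at most 41.7 mm and 7.16 degrees, less where a joint would pass 70% of its speed; a pose out of reach is approached as far as the arm can. A call with a gripper value outside its range is refused whole. The fingers move at their own pace and stop on an object; "newtons" is the grip in N (left out, the last holds). Time passes only in rows, so rows that do not move let the fingers close. It gives the time, the measured TCP pose, the force, the opening and the grip force at its end, in the units of the state.
- robot.get_obs(): the state, without advancing time (a new reading comes with each control period).
- robot.camera(name): name is "scene" or "top" or "wrist"; returns a dict with "pixels" (400x640x3 uint8, red, green, blue), "intrinsics" (3x3 intrinsics, pixels), "rvec" (rotation vector, rad) and "tvec" (3), from world to camera coordinates, as OpenCV has them; the wrist camera has in their place "mount" (4x4, takes a point from camera to tool coordinates, whose origin is the TCP and whose axes are the flange's). Camera axes: x right, y down, z forward; pixel columns grow to the right and rows downward; lengths in m; the calibration is good to about 2 mm. A picture is of the moment at which its call begins: read the wrist's pose just before it. There is no depth.
- robot.hand_in(): hands the job in; it is judged then, once.
Trained networks look in a picture, given as the dict that the camera call returned (one of the last four; its "shot" number tells which), for a name from the list of things; names that differ only in an ending like _2 or _b are one class to them, and where a whole thing is asked for, a point or a joint stands for the part that bears it (a point fixed in the world has none). Each returns a list of dicts, best first, with "score" (0 to 1); they miss things now and then, are a little off and sometimes report something else, mostly with a low value. They report only what shows in the picture. A call takes as long as a camera call. They do not tell look-alikes from the thing itself.
- robot.spot_in(picture, query): "at" ([x, y, z] in m, in world coordinates, good to about 4 mm: the middle of the surface that is visible of it).
- robot.outline_of(picture, query): "region" (400x640 bool, what is visible of it).
- robot.place_of(picture, query): "at" ([x, y, z] in m, in world coordinates, good to about 4 mm: a listed point, or the origin of a listed thing).
The state is a dict: "time": time; "q": joint angles; "joint_velocities": joint speeds; "joint_torque": joint torques, N m; "position": TCP position; "tool_rot": TCP orientation; "ft_force": force on the tool from outside, world axes, zero at the start; "moment": the same for the moment, N m; "grip_width": finger opening in m; "grip_force": force on a finger pad.
Only numpy, scipy, OpenCV 4.12 (cv2) and the standard library are available. Lean on these libraries where they do the work, as an engineer would, in place of code of your own. Each camera call takes 0.05 s, during which the arm holds its last target. There are 200 camera calls.

### The job

Finish packing the blue round tin of wooden cookie stamps, which holds seven round ones in a close-packed flower. Put the dark round stamp that is the same size as those in the tin into the empty middle place, and the loose pale round stamp into the empty place in the ring; both must sit upright, flat on the bottom of the tin.

Things in the scene. Friction and masses are not known exactly. Their poses are not given: they have to be found in the camera images.
- pale_stamp_center (a point): Loose pale round wooden cookie stamp, upright: a disc 60 mm across, 14 mm thick, lower edge chamfered 5 mm, with an upright handle 20 mm across; 72 mm high, about 70 g. The point is on its axis, on the handle, 36 mm above its underside; z runs up. Take it by the handle from above, 5 to 15 mm above this point, so the fingertips clear the disc. Not the pale one with the square base.
- dark_stamp_center (a point): Loose dark round wooden cookie stamp, upright, of the same shape, size and weight as the pale round one. The point is on its axis, on the handle, 36 mm above its underside; z runs up. Take it by the handle likewise. Not the wider dark one, 84 mm across, that also stands on the table.
- middle_gap (a point): Centre of the empty middle place, on the bottom of the fixed open blue tin, 3 mm above the table; z up, x to ring_gap. Tin 204 mm across inside, wall 34 mm high. Five pale stamps like the loose one are stuck in it 66 mm from here, at 60, 120, 180, 240, 300 degrees from x, tops 75 mm above the table. Fingers closing along y pass between their handles (half open is enough to let go).
- ring_gap (a point): Centre of the empty place in the ring, on the bottom of the tin, 3 mm above the table, 66 mm from middle_gap; same axes as middle_gap (x outward). A stamp centred here or in middle_gap has 6 mm to spare to each neighbour and to the wall. Fingers closing along y pass between the handles here too.
Not all that is in view belongs to the job. What is shaped like the part that bears pale_stamp_center but pink or red is not meant. What is shaped like the part that bears dark_stamp_center but green is not meant.

How it is judged:
By the outcome, as a careful person would: the job done as asked, in the order asked, and still so for the second after the job is handed in, with the robot touching nothing.
It also fails if it takes over 54 s, if anything falls off the work surface, if the arm or the gripper's body presses on something with over 40 N, if the wrist force passes 120 N, or if a joint passes its speed limit or range.

## Working session

There is one attempt and no reset: what is moved stays moved. The work goes in short steps, Python scripts to look and compute and a tool call to move; the robot and the scene stay as the last step left them, time stands still between calls to the robot, and variables do not carry over. Pictures are saved under pics/ and viewed, at most 13 in all, crops included, and the job is handed in when it is done.

Besides the shell and the picture viewer there is one more tool, called as name(argument=value, ...), one argument or row to a line, values as JSON. servo_tool: Moves the arm, as the interface text tells. Its arguments: {"type":"object","properties":{"rows":{"type":"array","items":{"type":"number"}},"newtons":{"type":"number"}},"required":["rows"]}

```bash
mkdir -p pics; cat > h.py <<'E'
import numpy as np,cv2
from rig import robot
from scipy.spatial.transform import Rotation as R
def save(p,n): cv2.imwrite('pics/'+n,p['pixels'][:,:,::-1])
def proj(p,X): return cv2.projectPoints(np.array(X,float).reshape(-1,3),p['rvec'],p['tvec'],p['intrinsics'],None)[0].reshape(-1,2).round(0)
E
python3 - <<'E'
from h import *
o=robot.get_obs(); print(o['time'],o['position'],o['tool_rot'],o['grip_width'])
for c in ['top','scene']:
    p=robot.camera(c); save(p,c+'1.png')
    for q in ['pale_stamp_center','dark_stamp_center','middle_gap','ring_gap']:
        for d in robot.place_of(p,q): print(c,q,round(d['score'],2),np.round(d['at'],3),proj(p,d['at']))
E
```

```text
0.0 [ 0.1557008  -0.60455096  0.22158322] [ 9.92083255e-01  1.25577409e-01  5.97809172e-05 -1.06114816e-03] 0.08729931248152625
top pale_stamp_center 0.87 [0.736 0.21  0.038] [[246.  91.]]
top pale_stamp_center 0.72 [0.642 0.352 0.035] [[176. 134.]]
top pale_stamp_center 0.67 [0.622 0.247 0.032] [[226. 145.]]
top dark_stamp_center 0.87 [0.314 0.216 0.039] [[234. 298.]]
top dark_stamp_center 0.58 [0.387 0.124 0.036] [[282. 261.]]
top dark_stamp_center 0.57 [0.426 0.241 0.037] [[224. 240.]]
top middle_gap 0.63 [ 0.583 -0.04   0.005] [[364. 168.]]
top ring_gap 0.69 [ 0.519 -0.017  0.004] [[352. 198.]]
scene pale_stamp_center 0.97 [0.738 0.208 0.038] [[415. 254.]]
scene pale_stamp_center 0.8 [0.622 0.243 0.036] [[409. 220.]]
scene pale_stamp_center 0.62 [0.642 0.354 0.036] [[456. 219.]]
scene dark_stamp_center 0.86 [0.314 0.212 0.041] [[359. 160.]]
scene dark_stamp_center 0.76 [0.381 0.123 0.034] [[336. 176.]]
scene dark_stamp_center 0.61 [0.422 0.239 0.03 ] [[380. 180.]]
scene middle_gap 0.97 [ 0.583 -0.041  0.   ] [[289. 238.]]
scene ring_gap 0.7 [ 0.521 -0.015  0.006] [[296. 219.]]
```

View pics/top1.png

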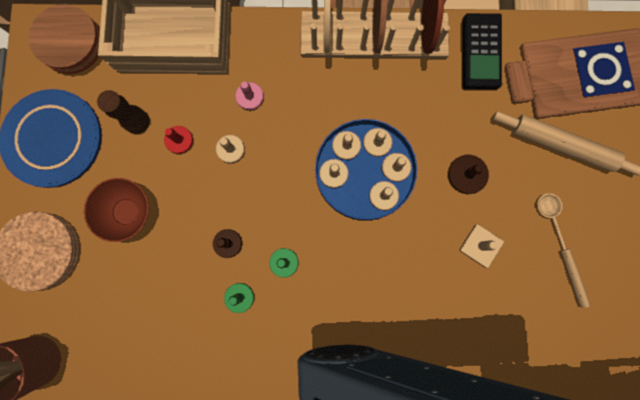

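View pics/scene1.png

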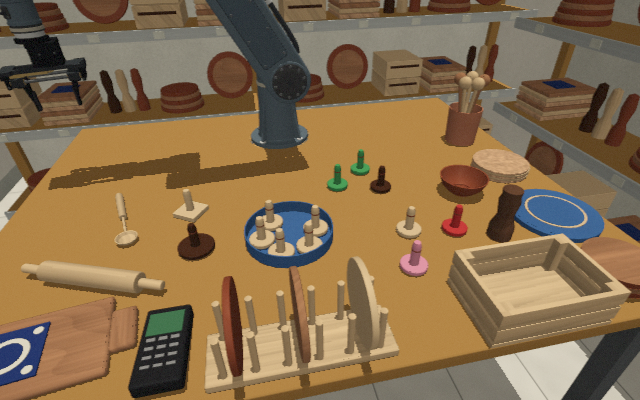

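The target pale stamp is at top pixel (230,149) and the target dark one at (228,243). The tin's open places are at (364,168) and (352,198). The green, pink and red stamps, the wide dark one at (468,174) and the square-based one at (482,246) aren't wanted. I'll turn the tool first, then fly towards the tin.

servo_tool(
  rows=[-1,0,0,0,7.1,-1,0,0,0,7.1,-1,0,0,0,7.1,-1,0,0,0,7.1,-1,0,0,0,7.1],
)

```text
time: 0.92
position: [0.1557, -0.6053, 0.2226]
tool_rot: [0.983, -0.186, 0.0, 0.0]
ft_force: [1.0, 0.1, -0.3]
grip_width: 0.0869
grip_force: 0.0
```

```bash
cat >> h.py <<'E'
def to(x,y,z=None,yaw=None):
    o=robot.get_obs(); P=np.array(o['position']); M=R.from_quat(o['tool_rot']).as_matrix()
    d=np.array([x,y,P[2] if z is None else z])-P
    print('t',round(o['time'],2),'pos',P.round(4),'yaw',np.degrees(np.arctan2(M[1,0],M[0,0])).round(2),'tool shift mm',(M.T@d*1000).round(1),'w',round(o['grip_width'],4),'gf',round(o['grip_force'],1),'F',np.round(o['ft_force'],1))
E
python3 - <<'E'
from h import *
to(.50,-.2);to(.5,-.05)
p=robot.camera('wrist');print(p['mount'].round(3),p['intrinsics'])
# tin from top: blue mask fit
p=robot.camera('top')
for q in ['middle_gap','ring_gap']:
    for d in robot.place_of(p,q): print(q,d['score'],d['at'])
E
```

```text
t 0.92 pos [ 0.1557 -0.6053  0.2226] yaw -21.42 tool shift mm [ 172.5 -503.    -0. ] w 0.0869 gf 0.0 F [ 1.   0.1 -0.3]
t 0.92 pos [ 0.1557 -0.6053  0.2226] yaw -21.42 tool shift mm [ 117.7 -642.6   -0. ] w 0.0869 gf 0.0 F [ 1.   0.1 -0.3]
[[-0.001 -0.957 -0.291  0.08 ]
 [ 1.    -0.001 -0.     0.001]
 [ 0.    -0.291  0.957 -0.163]
 [ 0.     0.     0.     1.   ]] [[291.70808588   0.         319.01844527]
 [  0.         291.70808588 203.20950592]
 [  0.           0.           1.        ]]
middle_gap 0.61 [0.5805, -0.0429, 0.0037]
ring_gap 0.95 [0.5175, -0.0164, 0.006]
```

servo_tool(
  rows=[-1,0.013,-0.038,0,0,-1,0.013,-0.038,0,0,-1,0.013,-0.038,0,0,-1,0.013,-0.038,0,0,-1,0.013,-0.038,0,0],
)

```text
time: 1.53
position: [0.2855, -0.4499, 0.2226]
tool_rot: [0.983, -0.182, 0.0, 0.0]
ft_force: [0.1, -0.2, 0.2]
grip_width: 0.0871
grip_force: 0.0
```

servo_tool(
  rows=[-1,0.013,-0.038,0,0,-1,0.013,-0.038,0,0,-1,0.013,-0.038,0,0,-1,0.013,-0.038,0,0,-1,0.013,-0.038,0,0],
)

```text
time: 1.95
position: [0.4147, -0.2958, 0.2228]
tool_rot: [0.983, -0.182, 0.0, 0.0]
ft_force: [-0.1, -0.2, 1.0]
grip_width: 0.0872
grip_force: 0.0
```

servo_tool(
  rows=[-1,0.01,-0.038,-0.01,0,-1,0.01,-0.038,-0.01,0,-1,0.01,-0.038,-0.01,0,-1,0.01,-0.038,-0.01,0,-1,0.01,-0.038,0,0],
)

```text
time: 2.37
position: [0.5308, -0.1368, 0.2649]
tool_rot: [0.983, -0.181, 0.002, 0.001]
ft_force: [0.7, 0.1, 0.1]
grip_width: 0.0869
grip_force: 0.0
```

```bash
python3 - <<'E'
from h import *
to(.54,-.03,.26)
E
```

```text
t 2.37 pos [ 0.5308 -0.1368  0.2649] yaw -20.9 tool shift mm [ -29.5 -103.1    4.7] w 0.0869 gf 0.0 F [0.7 0.1 0.1]
```

servo_tool(
  rows=[-1,-0.01,-0.034,0,0,-1,-0.01,-0.034,0,0,-1,-0.01,-0.034,0,0,-1,0,0,0,0,-1,0,0,0,0],
)

```text
time: 2.78
position: [0.5372, -0.0302, 0.2627]
tool_rot: [0.984, -0.18, 0.0, 0.0]
ft_force: [0.1, -0.8, -0.0]
grip_width: 0.0871
grip_force: 0.0
```

```bash
cat >> h.py <<'E'
def wrist():
    o=robot.get_obs(); p=robot.camera('wrist'); T=np.eye(4); T[:3,:3]=R.from_quat(o['tool_rot']).as_matrix(); T[:3,3]=o['position']
    C=np.linalg.inv(T@p['mount']); q=dict(intrinsics=p['intrinsics'],rvec=cv2.Rodrigues(C[:3,:3])[0],tvec=C[:3,3]); return p,q
def ray(q,uv,z):
    M=cv2.Rodrigues(q['rvec'])[0]; d=M.T@np.linalg.inv(q['intrinsics'])@np.array([*uv,1]); c=-M.T@np.asarray(q['tvec']).ravel()
    return c+d*(z-c[2])/d[2]
E
python3 - <<'E'
from h import *
to(.54,-.03,.26)
p,q=wrist(); save(p,'w1.png')
for n in ['pale_stamp_center','middle_gap','ring_gap']:
    for d in robot.place_of(p,n): print(n,round(d['score'],2),np.round(d['at'],4),proj(q,d['at']))
E
```

```text
t 2.78 pos [ 0.5372 -0.0302  0.2627] yaw -20.72 tool shift mm [ 2.5 -1.2  2.7] w 0.0871 gf 0.0 F [ 0.1 -0.8 -0. ]
pale_stamp_center 0.81 [0.6421 0.3565 0.0355] [[ 33. 203.]]
pale_stamp_center 0.64 [0.7364 0.2067 0.0356] [[86. 96.]]
pale_stamp_center 0.59 [0.6194 0.2436 0.0372] [[111. 191.]]
middle_gap 0.6 [ 0.577  -0.0416  0.0046] [[316. 143.]]
ring_gap 0.84 [ 0.52   -0.0141  0.006 ] [[312. 186.]]
```

View pics/w1.png

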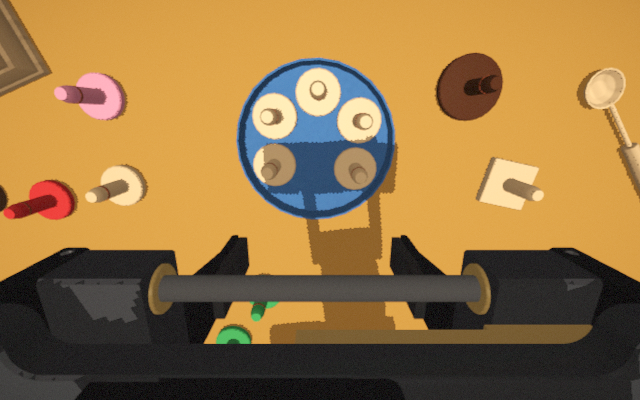

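The whole tin is in view, centred near (316,138). The gap in the ring faces down the image, near (314,186). I'll fit the rim and read the handle tops from an enlarged crop.

```bash
python3 - <<'E'
from h import *
p,q=wrist(); im=p['pixels']
hsv=cv2.cvtColor(im,cv2.COLOR_RGB2HSV); m=cv2.inRange(hsv,(95,90,20),(130,255,255)); m[:,:220]=0;m[:,410:]=0;m[:45]=0;m[230:]=0
h=cv2.convexHull(cv2.findNonZero(m))[:,0]; e=cv2.fitEllipse(h); print(e)
W=np.array([ray(q,u,.034)[:2] for u in h])
from scipy.optimize import least_squares
s=least_squares(lambda a:np.hypot(*(W-a[:2]).T)-a[2],[.58,-.04,.1],loss='soft_l1',f_scale=.001); print('rim',s.x.round(4),np.abs(s.fun).mean())
cv2.imwrite('pics/w1c.png',cv2.resize(im[50:225,230:405,::-1],None,fx=3.4,fy=3.4,interpolation=cv2.INTER_CUBIC)[:595,:595])
E
```

```text
((312.8616943359375, 139.157958984375), (156.90980529785156, 160.00729370117188), 170.50604248046875)
rim [ 0.5782 -0.0413  0.1036] 0.00015365237379463245
```

View pics/w1c.png

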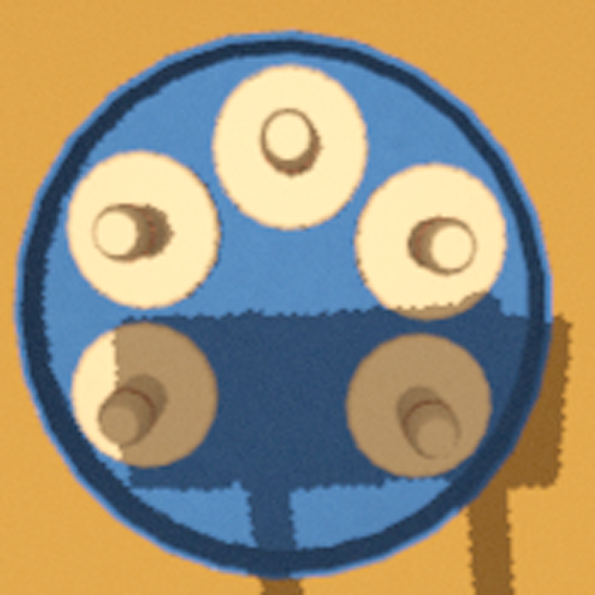

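```bash
python3 - <<'E'
from h import *
from scipy.optimize import least_squares
o=robot.get_obs()
_,q=wrist()
for L,z in (([(291,136),(117,233),(451,245),(124,420),(434,433)],.075),([(290,147),(143,229),(431,241),(145,394),(419,404)],.017)):
    W=np.array([ray(q,(230+u/3.4,50+v/3.4),z)[:2] for u,v in L])
    A=np.radians([180,240,120,300,60])
    f=lambda a:(W-a[:2]-.066*np.c_[np.cos(a[2]+A),np.sin(a[2]+A)]).ravel()
    best=min((least_squares(lambda a:f(a) ,[.578,-.041,t]) for t in (2.7,)),key=lambda s:s.cost)
    A2=np.radians([180,120,240,60,300]); f2=lambda a:(W-a[:2]-.066*np.c_[np.cos(a[2]+A2),np.sin(a[2]+A2)]).ravel()
    b2=least_squares(f2,[.578,-.041,2.7])
    for s in (best,b2): print(s.x[:2].round(4),np.degrees(s.x[2]).round(2),'cost',s.cost,'ring',(s.x[:2]+.066*np.r_[np.cos(s.x[2]),np.sin(s.x[2])]).round(4))
to(.424,.24,.18)
E
```

```text
[ 0.5779 -0.0423] 156.53 cost 3.970456796724981e-06 ring [ 0.5173 -0.016 ]
[ 0.6021 -0.0527] -23.09 cost 0.01543482026006764 ring [ 0.6628 -0.0786]
[ 0.5781 -0.0422] 156.65 cost 4.599087677812888e-07 ring [ 0.5175 -0.0161]
[ 0.6023 -0.0527] -23.53 cost 0.015540121132139362 ring [ 0.6628 -0.0791]
t 3.08 pos [ 0.5374 -0.0335  0.2625] yaw -21.17 tool shift mm [-204.5 -214.1   82.5] w 0.0868 gf 0.0 F [ 0.  -0.1 -0.2]
```

servo_tool(
  rows=[-1,-0.025,-0.027,0.005,1,-1,-0.025,-0.027,0.005,1,-1,-0.025,-0.027,0.005,0,-1,-0.025,-0.027,0.005,0,-1,-0.025,-0.027,0.005,0],
)

```text
time: 3.5
position: [0.4731, 0.1406, 0.2374]
tool_rot: [0.98, -0.201, 0.0, -0.0]
ft_force: [0.5, 0.3, 0.0]
grip_width: 0.0874
grip_force: 0.0
```

servo_tool(
  rows=[-1,-0.025,-0.026,0.01,0,-1,-0.025,-0.026,0.01,0,-1,-0.02,-0.026,0.01,0,-1,0,0,0,0,-1,0,0,0,0],
)

```text
time: 3.92
position: [0.4391, 0.2401, 0.207]
tool_rot: [0.98, -0.199, -0.0, 0.0]
ft_force: [-0.2, -0.4, -0.2]
grip_width: 0.0871
grip_force: 0.0
```

```bash
python3 - <<'E'
from h import *
p,q=wrist(); save(p,'w2.png')
for n in ['dark_stamp_center']:
    for d in robot.place_of(p,n): print(n,round(d['score'],2),np.round(d['at'],4),proj(q,d['at']), proj(q,np.r_[d['at'][:2],.072])); 
    for d in robot.outline_of(p,n):
        m=d['region'].astype(np.uint8); print(d['score'],cv2.boundingRect(m))
to(.424,.24,.027)
E
```

```text
dark_stamp_center 0.91 [0.3806 0.1244 0.0349] [[427. 192.]] [[440. 201.]]
dark_stamp_center 0.77 [0.4223 0.2423 0.0386] [[322. 199.]] [[322. 208.]]
dark_stamp_center 0.69 [0.311  0.2146 0.0343] [[375. 267.]] [[381. 283.]]
0.97 (396, 161, 51, 49)
0.66 (300, 170, 47, 48)
0.58 (351, 238, 40, 37)
t 4.07 pos [0.4407 0.2384 0.2079] yaw -23.17 tool shift mm [-16.2   5.1 180.9] w 0.0874 gf 0.0 F [-1.   0.3  0. ]
```

View pics/w2.png

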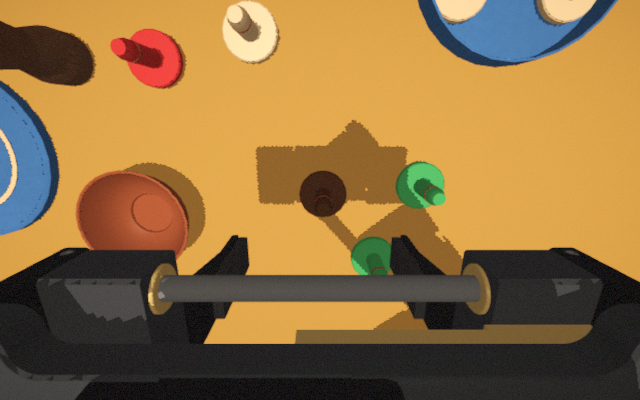

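The dark stamp is upright, with its disc at (323,193) and handle top at about (323,205). Both green stamps are clear of the fingers.

```bash
python3 - <<'E'
from h import *
p,q=wrist()
a=ray(q,(323,194),.012);b=ray(q,(323,205),.072);print(a,b)
to(*((.5*(a+b))[:2]),.029)
E
```

```text
[0.4230343 0.239789  0.012    ] [0.42697548 0.23894188 0.072     ]
t 4.12 pos [0.4407 0.2383 0.208 ] yaw -23.2 tool shift mm [-15.1   5.3 178.9] w 0.0869 gf 0.0 F [ 0.4 -0.1 -0.6]
```

servo_tool(
  rows=[-1,-0.016,0.005,0.03,0,-1,0,0,0.04,0,-1,0,0,0.04,0,-1,0,0,0.04,0,-1,0,0,0.028,0],
)

```text
time: 4.53
position: [0.4231, 0.2397, 0.0275]
tool_rot: [0.98, -0.201, -0.0, 0.0]
ft_force: [-0.8, -0.6, -0.6]
grip_width: 0.0868
grip_force: 0.0
```

servo_tool(
  rows=[-1,0,0,0,0,1,0,0,0,0,1,0,0,0,0,1,0,0,0,0,1,0,0,0,0],
  newtons=20,
)

```text
time: 4.95
position: [0.4246, 0.2415, 0.0317]
tool_rot: [0.98, -0.2, 0.002, -0.001]
ft_force: [-0.6, 0.1, 1.1]
grip_width: 0.0674
grip_force: 0.0
```

servo_tool(
  rows=[1,0,0,0,0,1,0,0,0,0,1,0,0,0,0,1,0,0,0,0,1,0,0,0,0],
)

```text
time: 5.37
position: [0.4229, 0.2413, 0.0297]
tool_rot: [0.98, -0.2, 0.0, -0.0]
ft_force: [-0.5, 0.2, -0.0]
grip_width: 0.035
grip_force: 0.0
```

servo_tool(
  rows=[1,0,0,0,0,1,0,0,0,0,1,0,0,0,0,1,0,0,0,0,1,0,0,0,0],
)

```text
time: 5.78
position: [0.4229, 0.2413, 0.0295]
tool_rot: [0.98, -0.2, -0.0, 0.0]
ft_force: [0.1, -0.0, 0.6]
grip_width: 0.0194
grip_force: 20.0
```

servo_tool(
  rows=[1,0,0,-0.02,0,1,0,0,-0.03,0,1,0,0,-0.03,0,1,0,0,-0.03,0,1,0,0,-0.02,0],
)

```text
time: 6.2
position: [0.4234, 0.2414, 0.1618]
tool_rot: [0.98, -0.2, 0.001, -0.001]
ft_force: [0.2, -0.7, -1.0]
grip_width: 0.0192
grip_force: 20.0
```

```bash
python3 - <<'E'
from h import *
to(.578,-.042)
p,q=wrist(); save(p,'w3.png')
E
```

```text
t 6.2 pos [0.4234 0.2414 0.1618] yaw -23.07 tool shift mm [2.533e+02 2.002e+02 2.000e-01] w 0.0192 gf 20.0 F [ 0.2 -0.7 -1. ]
```

View pics/w3.png

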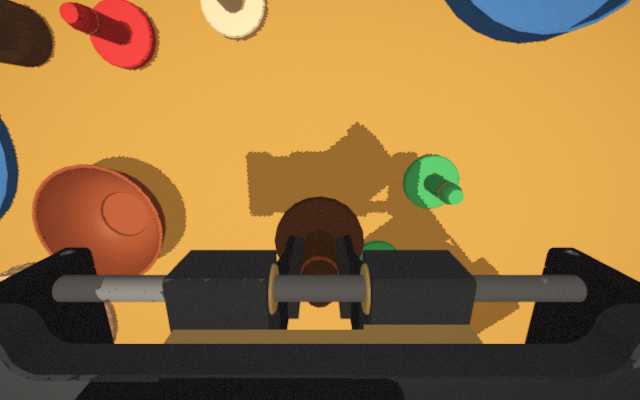

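The stamp is held upright, with its disc centred near (319,238). On to the tin.

servo_tool(
  rows=[1,0.02,0.016,0,0,1,0.026,0.021,0,0,1,0.026,0.021,0,0,1,0.026,0.021,0,0,1,0.026,0.021,0,0],
)

```text
time: 6.67
position: [0.4977, 0.0993, 0.159]
tool_rot: [0.98, -0.2, -0.001, 0.0]
ft_force: [0.5, 0.8, -0.9]
grip_width: 0.0193
grip_force: 20.0
```

servo_tool(
  rows=[1,0.026,0.021,0,0,1,0.026,0.021,0,0,1,0.026,0.021,0,0,1,0.026,0.021,0,0,1,0.02,0.016,0,0],
)

```text
time: 7.08
position: [0.5735, -0.0426, 0.1588]
tool_rot: [0.98, -0.201, -0.0, 0.0]
ft_force: [1.0, 1.2, -2.0]
grip_width: 0.0192
grip_force: 20.0
```

servo_tool(
  rows=[1,0.005,0,0,0,1,0,0,0,0,1,0,0,0,0],
)

```text
time: 7.33
position: [0.5761, -0.0413, 0.1587]
tool_rot: [0.98, -0.2, -0.001, -0.0]
ft_force: [0.3, -0.2, -0.7]
grip_width: 0.0191
grip_force: 20.0
```

```bash
python3 - <<'E'
from h import *
to(.578,-.042)
p,q=wrist(); save(p,'w4.png')
o=robot.get_obs();z=o['position'][2]-.0295+.014
m=(p['pixels'].sum(2)<220); print([(r,[int(c) for c in np.flatnonzero(m[r,230:420])[[0,-1]]+230]) for r in (200,210,220,230,240) if m[r,230:420].any()], np.flatnonzero(m[150:,319])[0]+150)
print(proj(q,[o['position']+np.array([0,0,z-o['position'][2]])]+[np.r_[o['position'][:2],z]+.03*np.r_[np.cos(t),np.sin(t),0] for t in np.radians(-23+np.array([0,90,180,270]))]))
E
```

```text
t 7.33 pos [ 0.5761 -0.0413  0.1587] yaw -23.1 tool shift mm [ 2.  -0.1 -0. ] w 0.0191 gf 20.0 F [ 0.3 -0.2 -0.7]
[(200, [301, 416]), (210, [230, 414]), (220, [230, 410]), (230, [230, 405]), (240, [237, 399])] 197
[[317. 241.]
 [317. 198.]
 [272. 241.]
 [318. 281.]
 [362. 241.]]
```

View pics/w4.png

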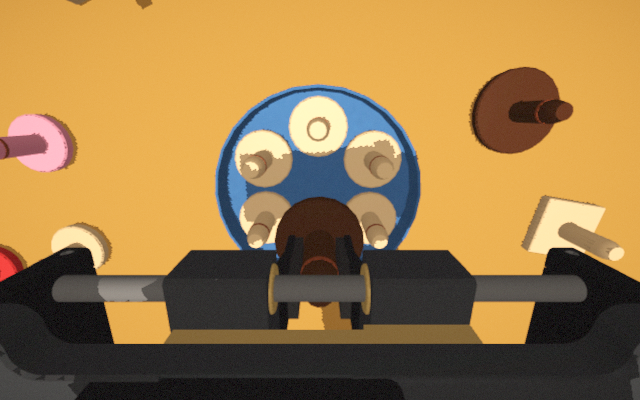

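servo_tool(
  rows=[1,0.0015,-0.001,0.02,0,1,0,0,0.025,0,1,0,0,0.025,0,1,0,0,0.01,0,1,0,0,0,0],
)

```text
time: 7.8
position: [0.5761, -0.0396, 0.0771]
tool_rot: [0.98, -0.199, -0.004, -0.0]
ft_force: [-1.1, -0.2, -1.0]
grip_width: 0.0193
grip_force: 20.0
```

```bash
python3 - <<'E'
from h import *
to(.578,-.042,.0325)
p,q=wrist(); save(p,'w5.png')
E
```

```text
t 7.8 pos [ 0.5761 -0.0396  0.0771] yaw -22.98 tool shift mm [ 3.   1.4 44.6] w 0.0193 gf 20.0 F [-1.1 -0.2 -1. ]
```

View pics/w5.png

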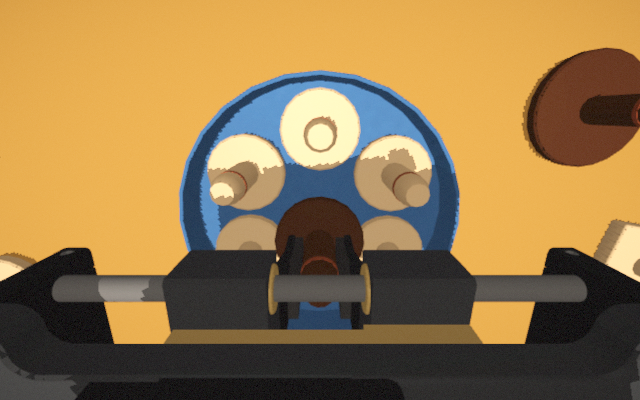

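The dark stamp is centred sideways between the ring stamps, at about (319,235). I'll lower it.

servo_tool(
  rows=[1,0.002,0,0.01,0,1,0,0,0.01,0,1,0,0,0.01,0,1,0,0,0.008,0,1,0,0,0,0],
)

```text
time: 8.27
position: [0.5796, -0.0421, 0.0398]
tool_rot: [0.98, -0.2, -0.002, -0.0]
ft_force: [-0.1, 0.8, 0.3]
grip_width: 0.019
grip_force: 20.0
```

```bash
python3 - <<'E'
from h import *
to(.578,-.042,.0325)
E
```

```text
t 8.27 pos [ 0.5796 -0.0421  0.0398] yaw -23.08 tool shift mm [-1.5  0.5  7.3] w 0.019 gf 20.0 F [-0.1  0.8  0.3]
```

servo_tool(
  rows=[1,-0.001,0,0.002,0,1,0,0,0.002,0,1,0,0,0.002,0,1,0,0,0.001,0,1,0,0,0,0],
)

```text
time: 8.68
position: [0.58, -0.042, 0.0345]
tool_rot: [0.98, -0.2, 0.0, 0.0]
ft_force: [0.7, 0.1, -0.9]
grip_width: 0.0192
grip_force: 20.0
```

servo_tool(
  rows=[1,-0.001,0,0.001,0,1,0,0,0.001,0,1,0,0,0,0,1,0,0,0,0],
)

```text
time: 9.02
position: [0.5791, -0.0416, 0.0326]
tool_rot: [0.98, -0.2, 0.0, 0.0]
ft_force: [-0.1, 0.0, -1.1]
grip_width: 0.0191
grip_force: 20.0
```

servo_tool(
  rows=[1,0,0,0.001,0,1,0,0,0,0,1,0,0,0,0],
)

```text
time: 9.27
position: [0.5792, -0.0415, 0.0324]
tool_rot: [0.98, -0.2, 0.0, -0.0]
ft_force: [-1.3, 0.9, 5.5]
grip_width: 0.019
grip_force: 20.0
```

Contact with the tin bottom. I'll release to half open and go up.

servo_tool(
  rows=[0,0,0,0,0,0,0,0,0,0,0,0,0,0,0,0,0,0,0,0,0,0,0,0,0],
)

```text
time: 9.68
position: [0.579, -0.0416, 0.0313]
tool_rot: [0.98, -0.2, -0.0, 0.0]
ft_force: [-0.2, -1.1, -0.5]
grip_width: 0.0409
grip_force: 0.0
```

servo_tool(
  rows=[0,0,0,-0.01,0,0,0,0,-0.03,0,0,0,0,-0.04,0,0,0,0,-0.04,0,0,0,0,-0.04,0],
)

```text
time: 10.1
position: [0.5785, -0.0415, 0.1936]
tool_rot: [0.98, -0.2, -0.0, -0.0]
ft_force: [0.3, 0.1, 0.1]
grip_width: 0.0436
grip_force: 0.0
```

```bash
python3 - <<'E'
from h import *
to(.622,.245,.19)
E
```

```text
t 10.1 pos [ 0.5785 -0.0415  0.1936] yaw -23.08 tool shift mm [ -72.3 -280.6    3.6] w 0.0436 gf 0.0 F [0.3 0.1 0.1]
```

servo_tool(
  rows=[-1,-0.008,-0.034,0,0,-1,-0.008,-0.034,0,0,-1,-0.008,-0.034,0,0,-1,-0.008,-0.034,0,0,-1,-0.008,-0.034,0,0],
)

```text
time: 10.52
position: [0.6089, 0.132, 0.1926]
tool_rot: [0.98, -0.2, 0.0, -0.0]
ft_force: [0.4, -0.0, -0.2]
grip_width: 0.0686
grip_force: 0.0
```

servo_tool(
  rows=[-1,-0.008,-0.034,0,0,-1,-0.008,-0.034,0,0,-1,-0.008,-0.034,0,0,-1,0,0,0,0,-1,0,0,0,0],
)

```text
time: 10.93
position: [0.6264, 0.2358, 0.1919]
tool_rot: [0.98, -0.198, 0.0, 0.0]
ft_force: [0.5, 0.1, 0.2]
grip_width: 0.0869
grip_force: 0.0
```

```bash
python3 - <<'E'
from h import *
p,q=wrist(); save(p,'w6.png')
for d in robot.place_of(p,'pale_stamp_center'): print(round(d['score'],2),np.round(d['at'],4),proj(q,d['at']))
hsv=cv2.cvtColor(p['pixels'],cv2.COLOR_RGB2HSV)
to(.621,.244,.029)
p=robot.camera('top')
for d in robot.place_of(p,'dark_stamp_center'): print('dark',round(d['score'],2),np.round(d['at'],4))
E
```

```text
0.87 [0.6436 0.3586 0.0333] [[216. 215.]]
0.65 [0.7393 0.2079 0.0382] [[300.  78.]]
0.59 [0.6212 0.2449 0.0371] [[313. 196.]]
t 11.03 pos [0.6263 0.2332 0.1917] yaw -23.06 tool shift mm [ -9.1  -8.  162.7] w 0.0868 gf 0.0 F [-0.1 -0.2 -0.2]
dark 0.87 [0.3869 0.1249 0.0343]
dark 0.81 [0.3126 0.2156 0.0385]
dark 0.59 [ 0.5845 -0.0388  0.0407]
```

View pics/w6.png

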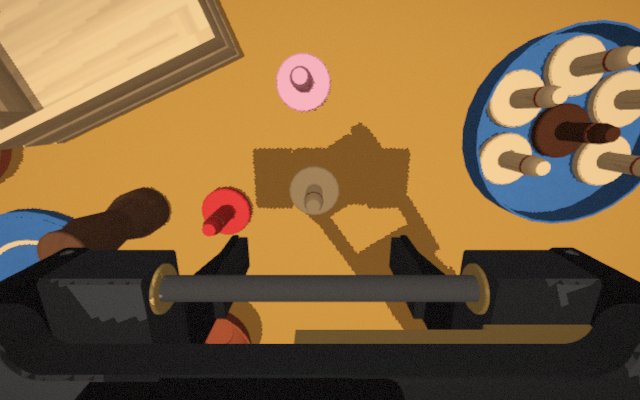

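The dark stamp stands in the middle of the tin at (563,131). The pale stamp's disc is at (314,190) and its handle top at (314,203), with the red stamp and the mill clear of the fingers.

```bash
python3 - <<'E'
from h import *
p,q=wrist()
a=ray(q,(314.5,191),.012);b=ray(q,(314,203),.072);print(a,b)
to(a[0],a[1],.029);to(b[0],b[1],.029)
E
```

```text
[0.6202778  0.24011921 0.012     ] [0.62294049 0.23857932 0.072     ]
t 11.18 pos [0.6267 0.2322 0.1917] yaw -23.18 tool shift mm [ -9.   -4.8 162.7] w 0.087 gf 0.0 F [ 0.3 -1.1 -0.8]
t 11.18 pos [0.6267 0.2322 0.1917] yaw -23.18 tool shift mm [ -5.9  -4.4 162.7] w 0.087 gf 0.0 F [ 0.3 -1.1 -0.8]
```

servo_tool(
  rows=[-1,-0.009,-0.006,0.02,0,-1,0,0,0.035,0,-1,0,0,0.035,0,-1,0,0,0.035,0,-1,0,0,0.035,0],
)

```text
time: 11.6
position: [0.6212, 0.2415, 0.0307]
tool_rot: [0.98, -0.201, 0.0, -0.0]
ft_force: [0.1, 0.5, 0.4]
grip_width: 0.087
grip_force: 0.0
```

servo_tool(
  rows=[-1,0,0,0,0,1,0,0,0,0,1,0,0,0,0,1,0,0,0,0,1,0,0,0,0],
)

```text
time: 12.02
position: [0.623, 0.243, 0.0347]
tool_rot: [0.98, -0.2, 0.003, -0.001]
ft_force: [0.3, 0.5, 0.2]
grip_width: 0.0682
grip_force: 0.0
```

servo_tool(
  rows=[1,0,0,0,0,1,0,0,0,0,1,0,0,0,0,1,0,0,0,0,1,0,0,0,0],
)

```text
time: 12.43
position: [0.6208, 0.2429, 0.0317]
tool_rot: [0.98, -0.2, 0.0, -0.0]
ft_force: [0.1, 0.7, -0.0]
grip_width: 0.0351
grip_force: 0.0
```

servo_tool(
  rows=[1,0,0,0,0,1,0,0,0,0,1,0,0,0,0,1,0,0,0,0,1,0,0,0,0],
)

```text
time: 12.85
position: [0.6208, 0.2428, 0.0314]
tool_rot: [0.98, -0.2, -0.0, -0.0]
ft_force: [0.6, 1.0, -1.7]
grip_width: 0.0194
grip_force: 20.0
```

servo_tool(
  rows=[1,0,0,-0.02,0,1,0,0,-0.03,0,1,0,0,-0.03,0,1,0,0,-0.03,0,1,0,0,-0.02,0],
)

```text
time: 13.27
position: [0.6218, 0.243, 0.1644]
tool_rot: [0.98, -0.2, 0.002, -0.001]
ft_force: [0.1, 0.8, 0.9]
grip_width: 0.0192
grip_force: 20.0
```

```bash
python3 - <<'E'
from h import *
to(.5174,-.016)
E
```

```text
t 13.27 pos [0.6218 0.243  0.1644] yaw -23.07 tool shift mm [  5.4 279.2  -0.5] w 0.0192 gf 20.0 F [0.1 0.8 0.9]
```

servo_tool(
  rows=[1,0.001,0.02,0,0,1,0.001,0.03,0,0,1,0.001,0.03,0,0,1,0.001,0.03,0,0,1,0.001,0.03,0,0],
)

```text
time: 13.68
position: [0.5696, 0.111, 0.1615]
tool_rot: [0.98, -0.2, -0.0, 0.0]
ft_force: [-0.3, 0.1, -0.7]
grip_width: 0.0191
grip_force: 20.0
```

servo_tool(
  rows=[1,0,0.03,0,0,1,0,0.03,0,0,1,0,0.03,0,0,1,0,0.03,0,0,1,0,0.019,0,0],
)

```text
time: 14.1
position: [0.5146, -0.018, 0.1615]
tool_rot: [0.98, -0.201, -0.001, 0.0]
ft_force: [0.3, -0.2, -0.4]
grip_width: 0.0195
grip_force: 20.0
```

servo_tool(
  rows=[1,0,0,0,0,1,0,0,0,0,1,0,0,0,0],
)

```text
time: 14.35
position: [0.5165, -0.0155, 0.1616]
tool_rot: [0.98, -0.2, 0.0, -0.0]
ft_force: [-0.2, -0.4, -0.5]
grip_width: 0.0191
grip_force: 20.0
```

```bash
python3 - <<'E'
from h import *
p,q=wrist(); save(p,'w7.png')
o=robot.get_obs();P=o['position'];z=P[2]-.0315+.014
print(proj(q,[np.r_[P[:2],z]]+[np.r_[P[:2],z]+.03*np.r_[np.cos(t),np.sin(t),0] for t in np.radians(-23+np.array([0,90,180,270]))]))
to(.5174,-.016)
E
```

```text
[[317. 239.]
 [317. 196.]
 [273. 239.]
 [318. 278.]
 [362. 239.]]
t 14.4 pos [ 0.5166 -0.0151  0.1616] yaw -23.04 tool shift mm [1.1 0.5 0. ] w 0.0192 gf 20.0 F [ 0.8  0.8 -0.9]
```

View pics/w7.png

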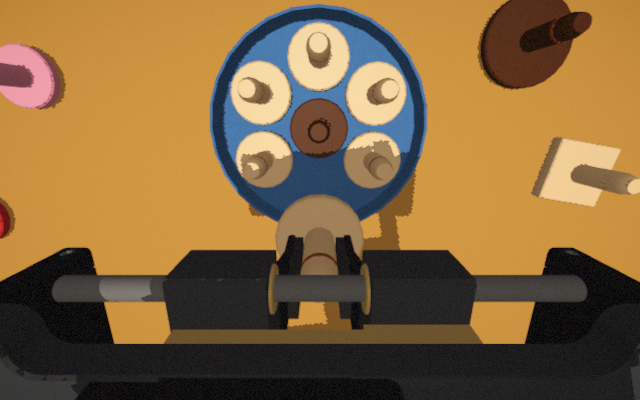

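The dark stamp is well centred at (319,128), and the pale one is lined up sideways with the gap. I'll go down.

servo_tool(
  rows=[1,0.0005,0,0.02,0,1,0,0,0.025,0,1,0,0,0.025,0,1,0,0,0.01,0,1,0,0,0,0],
)

```text
time: 14.82
position: [0.5151, -0.0147, 0.0793]
tool_rot: [0.98, -0.199, -0.003, -0.0]
ft_force: [0.9, 0.4, -1.0]
grip_width: 0.019
grip_force: 20.0
```

servo_tool(
  rows=[1,0,0,0,0,1,0,0,0,0],
)

```text
time: 14.98
position: [0.5177, -0.0158, 0.0825]
tool_rot: [0.98, -0.2, 0.001, 0.0]
ft_force: [-0.8, -0.4, -0.4]
grip_width: 0.0194
grip_force: 20.0
```

```bash
python3 - <<'E'
from h import *
to(.5174,-.016,.0345)
p,q=wrist(); save(p,'w8.png')
E
```

```text
t 14.98 pos [ 0.5177 -0.0158  0.0825] yaw -23.03 tool shift mm [-0.3  0.3 48. ] w 0.0194 gf 20.0 F [-0.8 -0.4 -0.4]
```

View pics/w8.png

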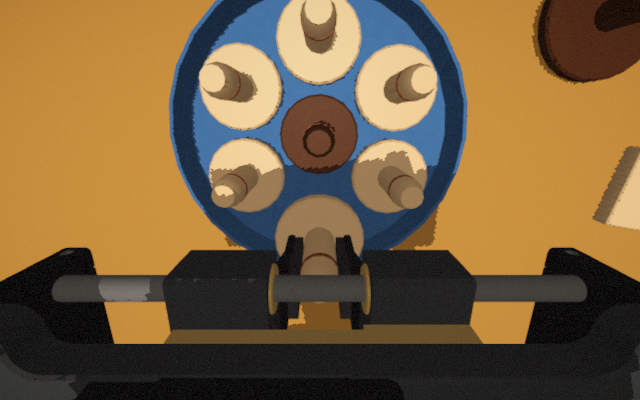

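The pale stamp, near (319,235), is centred over the ring gap. I'll lower it.

servo_tool(
  rows=[1,0,0,0.01,0,1,0,0,0.01,0,1,0,0,0.01,0,1,0,0,0.008,0,1,0,0,0.003,0],
)

```text
time: 15.45
position: [0.5155, -0.0159, 0.0388]
tool_rot: [0.98, -0.2, -0.002, -0.0]
ft_force: [-0.2, 0.5, -1.1]
grip_width: 0.0193
grip_force: 20.0
```

servo_tool(
  rows=[1,0,0,0.002,0,1,0,0,0.002,0,1,0,0,0.001,0,1,0,0,0,0,1,0,0,0,0],
)

```text
time: 15.87
position: [0.5168, -0.0161, 0.0357]
tool_rot: [0.98, -0.2, 0.0, 0.0]
ft_force: [0.2, -0.0, -0.3]
grip_width: 0.0191
grip_force: 20.0
```

servo_tool(
  rows=[1,0,0,0.001,0,1,0,0,0.001,0,1,0,0,0,0,1,0,0,0,0],
)

```text
time: 16.2
position: [0.517, -0.0161, 0.0343]
tool_rot: [0.98, -0.2, 0.001, 0.0]
ft_force: [-0.6, 0.2, 5.5]
grip_width: 0.0191
grip_force: 20.0
```

Contact. I'll release, rise, and check.

servo_tool(
  rows=[0,0,0,0,0,0,0,0,0,0,0,0,0,0,0,0,0,0,0,0,0,0,0,0,0],
)

```text
time: 16.62
position: [0.5165, -0.016, 0.0334]
tool_rot: [0.98, -0.2, -0.0, -0.0]
ft_force: [0.4, 0.1, -1.2]
grip_width: 0.0411
grip_force: 0.0
```

servo_tool(
  rows=[0,0,0,-0.01,0,0,0,0,-0.03,0,0,0,0,-0.04,0,0,0,0,-0.04,0,0,0,0,-0.04,0],
)

```text
time: 17.03
position: [0.5159, -0.0159, 0.1956]
tool_rot: [0.98, -0.2, -0.0, -0.0]
ft_force: [1.2, 0.2, 0.8]
grip_width: 0.0435
grip_force: 0.0
```

servo_tool(
  rows=[0,0.015,0,-0.02,0,0,0.015,0,-0.02,0,0,0.015,0,0,0,0,0,0,0,0,0,0,0,0,0],
)

```text
time: 17.45
position: [0.5576, -0.0337, 0.2339]
tool_rot: [0.98, -0.2, -0.0, -0.0]
ft_force: [-0.5, 0.1, 0.2]
grip_width: 0.0437
grip_force: 0.0
```

```bash
python3 - <<'E'
from h import *
to(.5174,-.016)
p,q=wrist(); c=proj(q,[.56,-.035,.03])[0].astype(int); print(c)
a=cv2.resize(p['pixels'][max(0,c[1]-110):c[1]+110,220:420],None,fx=2,fy=2)
s=robot.camera('scene'); b=cv2.resize(s['pixels'][185:285,225:355],None,fx=3,fy=3,interpolation=cv2.INTER_CUBIC)
H=max(a.shape[0],b.shape[0]); im=np.zeros((H,a.shape[1]+b.shape[1],3),np.uint8); im[:a.shape[0],:a.shape[1]]=a; im[:b.shape[0],a.shape[1]:]=b
print(im.shape); save({'pixels':im},'end.png')
E
```

```text
t 17.45 pos [ 0.5576 -0.0337  0.2339] yaw -23.09 tool shift mm [-43.9  -0.5   0. ] w 0.0437 gf 0.0 F [-0.5  0.1  0.2]
[319 177]
(440, 790, 3)
```

View pics/end.png

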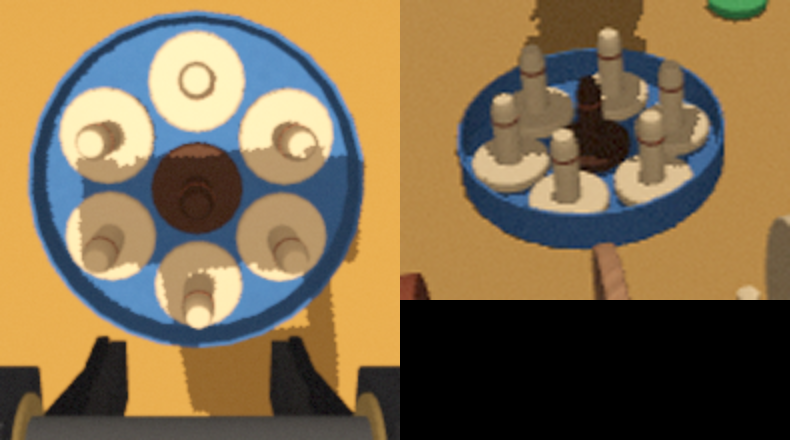

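The tin holds its full flower: dark stamp in the middle (196,188), pale one in the ring gap (199,285), all upright and flat.

```bash
python3 -c "
from rig import robot; print(robot.hand_in())"
```

```text
the job is handed in; nothing more can be done
None
```

The tin is packed and the job handed in at about 17.5 s of the 54 s allowed: the dark stamp is in the middle and the pale one in the ring gap, both upright and flat in the last pictures; no verdict came back.

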